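Fetch a star ornament from under the keeper's spring flap

TASK

Hold the keeper's sprung wire flap open while you take hold of the square star ornament block behind it, then stand the block, star up, in the middle of the shallow aluminium galley and let go. Set it down gently, do not drop it, leave the narrow block beside it where it stands, and let the flap close again.

Things in the scene. Friction and masses are not known exactly. Their poses are not given: they have to be found in the camera images.
- keeper: Dark wooden board, 110 mm (x) by 230 mm (y), 12 mm thick, fixed on the bench; origin at the centre of its underside. A see-through steel wire flap is hinged along its own -x edge. Two wooden blocks stand on it under the flap, about 100 mm apart along y, centred 32 mm (within 3 mm) to the -x side of its middle. The flap's +x side is open and the board there is empty.
- flap (a joint): Wire flap, rad: 0 closed, grows as it swings up and back to the board's -x side, stop at 1.5. A spring closes it (1 to 2 N at the free edge). Pressing down on its roof does not open it: push its free edge towards -x from the open +x side, e.g. with fingers that came down beyond the edge and slide in either side of the block at grasping height; gripping slightly -x of its middle keeps the flap off the block.
- hinge_mid (a point): Middle of the flap's hinge line, which runs along the board's y, 60 mm to the -x side of the board's middle, 8 mm above the bench. The flap is 210 mm wide; closed, its wires go 46 mm up from here, then 40 mm level towards +x as a roof over the blocks. Wires 3 mm thick, 15 mm apart: too close for fingers.
- flap_edge (a point): Middle of the flap's free edge, a 6 mm rod; closed, it lies 40 mm to the +x side of the hinge line, 54 mm above the bench. At any angle the flap stays below 75 mm over the bench.
- star_block: The block to fetch: pale square wooden type block, 28 by 28 mm, 36 mm high, of which the top 4 mm is a raised dark five-pointed star; about 30 g. It stands at one end or the other under the flap, its sides within 6 degrees of the board's. Origin at the centre of its underside (12 mm above the bench at the start), z up out of the star.
- bar_block: The block to leave alone: narrow pale wooden block, 28 mm (x) by 14 mm (y), 36 mm high, with two raised bars on top; stands at the other end under the flap. Origin at the centre of its underside.
- galley: Shallow square aluminium tray, 140 by 140 mm outside, 11 mm high, walls and floor 5 mm thick, fixed to the bench; its floor is 5 mm above the bench. Origin at the centre of its underside.
Not all that is in view belongs to the job. Leave any blue or green look-alike of the star_block alone. Several things have the shape of the galley; the one meant has the colours described above.

How it is judged:
By the outcome, as a careful person would: the job done as asked, in the order asked, and still so for the second after the job is handed in, with the robot touching nothing.
It also fails if it takes over 40 s, if anything falls off the work surface, if the arm or the gripper's body presses on something with over 40 N, if the wrist force passes 120 N, or if a joint passes its speed limit or range.

ROBOT

A 6-joint arm with a two-finger parallel gripper is mounted at the origin on the work surface. World frame = base frame: x ahead of the robot, y to its left, z up, the work surface at z = 0. Lengths are in mm, angles in rad, forces in N, time in s.
With the tool pointing down it reaches from about 350 to 800 mm from the base axis. Payload 7.3 kg.
Tool frame: the origin (TCP) lies midway between the tips of the shut fingers; the grasp point (between the pads) lies 19 mm behind it; z points along the fingers, y is the line along which they close (so a half turn about z gives the same grasp; the last joint's range is limited). The gripper opens to 85 mm and grips with 20 to 120 N. Pads are 22 mm wide; open, the fingers measure 114 mm over their backs; the gripper's body (76 mm by 85 mm) begins 54 mm behind the grasp point. The pads swing forward as they close: fully open they stand 13 mm farther back than shut.
Start: joints at [1.043, 0.342, 1.524, -0, 1.275, -0.146], TCP at [195.598, 487.223, 231.322] pointing down, gripper open.
Joint ranges: [-2.53, 2.53], [-0.77, 2.02], [0.04, 2.7], [-1, 4.14], [0.28, 2.66], [-3.11, 3.11]. Speed limits (rad/s): [2.57, 2.57, 3.14, 3.14, 3.14, 3.14].

INTERFACE

Orientations are given as a unit quaternion [x, y, z, w].
In Python, from rig import * gives the robot as it stands. Calls block until the motion is done:
- movep(position, orientation): joint-space move of the TCP to a pose.
- movel(position, rate=150, orientation=None, force_limit=None): straight line of the TCP; orientation=None keeps the orientation; rate is the mean speed in mm/s. With force_limit (N) it stops when the force on the tool has changed by that much, and returns True; else False.
- goto_joints(angles): joint-space move.
- command_gripper(opening, force=None): finger opening in mm; force is the grip in N (None keeps the last); returns when the fingers have stopped.
- pause(seconds).
- ik(position, orientation): joint angles nearest the present ones, or None.
- get_obs(): the state.
- read_camera(name): name is "scene" or "top" or "wrist"; returns (picture, depth): 420x560x3 uint8, red, green, blue; 420x560 float32, mm along the optical axis (not along the pixel's ray), 0 where there is no reading.
- camera_info(name): a dict with "fx", "fy", "cx", "cy" (pixels), "view" (4x4, takes a point from world to camera coordinates); the wrist camera has in their place "tool_from_camera" (4x4, takes a point from camera to tool coordinates, whose origin is the TCP and whose axes are the flange's). Camera axes: x right, y up, looking along -z (the intrinsics and any distortion apply to the point x, -y, -z); pixel columns grow to the right and rows downward; lengths in mm; the calibration is good to about 2 mm. A picture is of the moment at which its call begins: read the wrist's pose just before it. camera_info takes no time and is no camera call.
A pose or a line that the arm cannot do raises PlanningError and nothing moves.
- close_job(): hands the job in; it is judged then, once.
The state is a dict: "t": time; "qpos": joint angles; "joint_vel": joint speeds; "joint_torque": joint torques, N m; "tcp_pos": TCP position; "eef_rot": TCP orientation; "ft_force": force on the tool from outside, world axes, zero at the start; "torque": the same for the moment, N m; "grip_width": finger opening in mm; "grip_force": force on a finger pad.
Only numpy, scipy, OpenCV 4.12 (cv2) and the standard library are available. Lean on these libraries where they do the work, as an engineer would, in place of code of your own. Each camera call takes 0.05 s, during which the arm holds its last target. There are 200 camera calls.

## Working session

There is one attempt and no reset: what is moved stays moved. The work goes in short steps, each a Python script; the robot and the scene stay as the last script left them, time stands still between calls to the robot, and variables do not carry over. Pictures are saved under pics/ and viewed, at most 10 in all, crops included, and the job is handed in when it is done.

```bash
mkdir -p pics; cat > h.py <<'E'
from rig import *
import numpy as np, cv2
def snap(n,f):
    o=get_obs(); p,d=read_camera(n); cv2.imwrite(f'pics/{f}.png',p[:,:,::-1]); np.savez(f'pics/{f}.npz',d=d,p=p,pos=o['tcp_pos'],rot=o['eef_rot']); return p,d
def world(n,u,v,depth,f=None):
    c=camera_info(n)
    k=c.get('dist',c.get('distortion'))
    x=(u-c['cx'])/c['fx'];y=(v-c['cy'])/c['fy']
    P=np.array([x*depth,-y*depth,-depth,1])
    return (np.linalg.inv(np.array(c['view']))@P)[:3]
E
python3 - <<'E'
from h import *
for n in ('scene','top'):
    snap(n,n+'0')
for n in ('scene','top','wrist'): print(n,camera_info(n))
print(get_obs())
E
```

```text
scene {'fx': 457.2392163743507, 'fy': 457.2392163743507, 'cx': 281.4189149979938, 'cy': 206.22046779794806, 'view': array([[ 6.93752348e-01,  7.20001913e-01,  1.74621240e-02,
        -2.70034400e+02],
       [-3.92714444e-01,  3.57850381e-01,  8.47182666e-01,
         8.24422025e+01],
       [ 6.03724312e-01, -5.94592592e-01,  5.31014693e-01,
        -1.26747847e+03],
       [ 0.00000000e+00,  0.00000000e+00,  0.00000000e+00,
         1.00000000e+00]])}
top {'fx': 428.27048693941475, 'fy': 428.27048693941475, 'cx': 284.5985039913067, 'cy': 202.2886778901397, 'view': array([[-1.23766398e-02, -9.99868407e-01,  1.04875221e-02,
         2.59936856e+00],
       [ 9.81085468e-01, -1.01165243e-02,  1.93310526e-01,
        -3.89130726e+02],
       [-1.93178990e-01,  1.26816903e-02,  9.81081573e-01,
        -9.71034378e+02],
       [ 0.00000000e+00,  0.00000000e+00,  0.00000000e+00,
         1.00000000e+00]])}
wrist {'fx': 356.6569969009407, 'fy': 356.6569969009407, 'cx': 278.9558996660645, 'cy': 206.46295749149772, 'tool_from_camera': array([[ 6.66635316e-04,  9.51660172e-01,  3.07152198e-01
[... 282 characters left out ...]
)}
{'t': 0.1, 'qpos': array([ 1.04302309e+00,  3.42652158e-01,  1.52491367e+00,  2.04573977e-06,
        1.27540511e+00, -1.46006352e-01]), 'joint_vel': array([ 0.00040715, -0.00206322, -0.00207425, -0.0008551 , -0.00113288,
        0.00056351]), 'joint_torque': array([ 1.29296412e-03, -4.34445798e+01, -2.46491343e+01, -1.67815647e-04,
        4.52251043e-03, -1.13774274e-05]), 'tcp_pos': array([195.39551014, 486.90133618, 230.69864953]), 'eef_rot': array([ 1.89726611e-01,  9.81836717e-01, -6.50078646e-04, -2.28721041e-04]), 'ft_force': array([-0.35555046, -0.48244457, -0.80468965]), 'torque': array([ 0.00125942, -0.08095793,  0.01722722]), 'grip_force': 0.0, 'grip_width': 85.54758458241031}
```

View pics/top0.png

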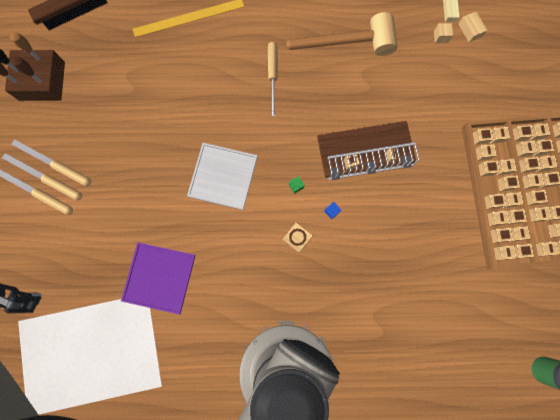

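View pics/scene0.png

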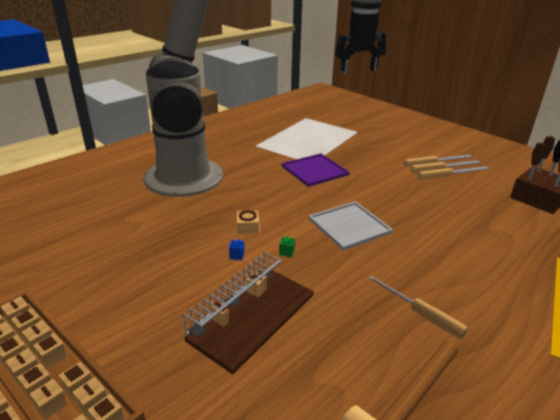

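The top view shows the keeper at (368,150), with its flap on the -x side (lower in the image). The silver galley is at (222,176); the purple tray at (158,278) is a decoy.

These could be taken for the star block:
- the two blocks under the flap, at (350,162) and (390,156)
- the ring block at (297,237)
- the green block at (297,185)
- the blue block at (333,210)

By the description it is one of the two under the flap. I'll settle which with a wrist view.

```bash
cat >> h.py <<'E'
def onz(n,u,v,z,T=None):
    c=camera_info(n)
    if T is None: T=np.linalg.inv(np.array(c['view']))
    d=T[:3,:3]@np.array([(u-c['cx'])/c['fx'],-(v-c['cy'])/c['fy'],-1]); o=T[:3,3]
    return o+d*(z-o[2])/d[2]
from scipy.spatial.transform import Rotation as R
def wristT(pos,rot):
    M=np.eye(4);M[:3,:3]=R.from_quat(rot).as_matrix();M[:3,3]=pos
    return M@np.array(camera_info('wrist')['tool_from_camera'])
def down(a): # tool z down, tool x axis at world angle a
    return R.from_matrix(np.array([[np.cos(a),np.sin(a),0],[np.sin(a),-np.cos(a),0],[0,0,-1]])).as_quat()
E
python3 - <<'E'
from h import *
d=np.load('pics/top0.npz')['d']
print('keeper',[onz('top',u,v,12).round(1) for u,v in ((318,134),(407,122))])
print('blocks',[onz('top',u,v,48).round(1) for u,v in ((350,162),(390,156))])
print('galley',[onz('top',u,v,11).round(1) for u,v in ((204,143),(257,155),(242,209),(188,196))])
print('hinge ends',[onz('top',u,v,8).round(1) for u,v in ((328,178),(418,164))])
print([world('top',u,v,d[v,u]).round(1) for u,v in((340,140),(222,176))])
print(R.from_quat(get_obs()['eef_rot']).as_matrix().round(2))
for a in (0.14,np.pi+.14,):
  print(a,ik([440,-140,300],down(a)))
E
```

```text
keeper [array([567.3, -87.8,  12. ]), array([ 597.1, -313. ,   12. ])]
blocks [array([ 483.3, -158.6,   48. ]), array([ 497.3, -254.9,   48. ])]
galley [array([546.5, 196.1,  11. ]), array([514.3,  64.6,  11. ]), array([379. , 100.7,  11. ]), array([412.4, 231.5,  11. ])]
hinge ends [array([ 454.8, -109.6,    8. ]), array([ 488.4, -334.1,    8. ])]
[array([ 550.7, -142.1,   13. ]), array([463.6, 151.2,   3.3])]
[[-0.93  0.37 -0.  ]
 [ 0.37  0.93 -0.  ]
 [ 0.   -0.   -1.  ]]
0.14 [-4.74279806e-01  1.75625507e-01  1.55906608e+00 -4.44089210e-16
  1.40690106e+00  9.56516521e-01]
3.2815926535897932 [-4.74279806e-01  1.75625507e-01  1.55906608e+00 -4.44089210e-16
  1.40690106e+00 -2.18507613e+00]
```

```bash
python3 - <<'E'
from h import *
movep([463,148,230],down(.132)); snap('wrist','wg')
movep([528,-208,200],down(.132)); snap('wrist','wk')
print(get_obs()['t'],get_obs()['qpos'])
E
python3 -c "
import cv2
a=cv2.imread('pics/wg.png');b=cv2.imread('pics/wk.png')
cv2.imwrite('pics/wk2.png',cv2.resize(b,(800,600)))"
```

```text
3.15 [-5.08041407e-01  4.44333110e-01  1.45407395e+00  3.44692942e-04
  1.24295958e+00  9.28815396e-01]
```

View pics/wk2.png

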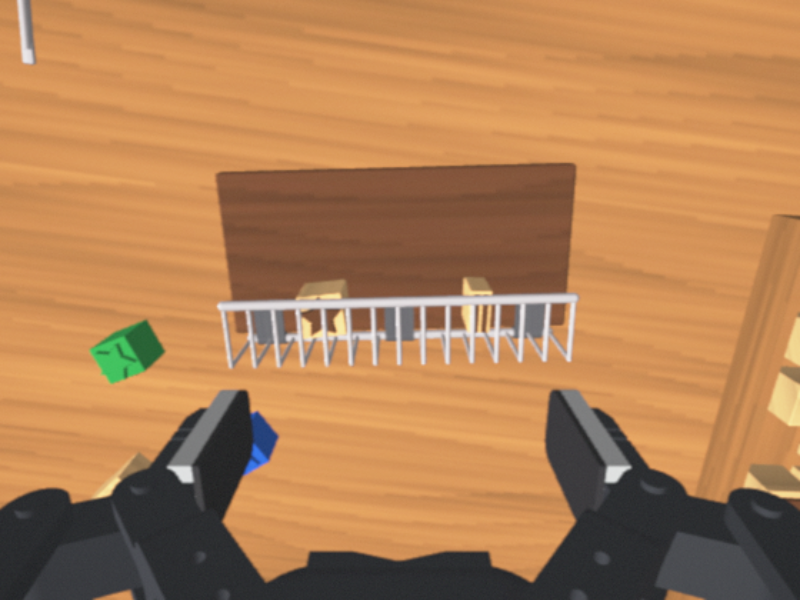

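View pics/wg.png

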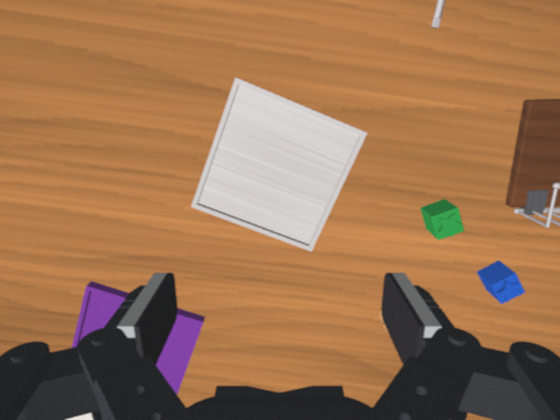

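Under the flap, the left block (+y, about (325,310) enlarged) shows the dark star and the right one (478,305) shows bars. The aluminium galley's corners in the second picture are at (236,79), (366,132), (312,250) and (193,207). Next is a close crop of the star block.

```bash
python3 - <<'E'
from h import *
b=cv2.imread('pics/wk.png')
cv2.imwrite('pics/wk3.png',cv2.resize(b[185:265,145:255],(770,560),interpolation=cv2.INTER_CUBIC))
g=np.load('pics/wg.npz');T=wristT(g['pos'],g['rot'])
q=[onz('wrist',u,v,11,T) for u,v in ((236,79),(366,132),(312,250),(193,207))]
print(np.round(q,1),np.mean(q,0),[np.linalg.norm(q[i]-q[i-1]).round(1) for i in range(4)])
k=np.load('pics/wk.npz');T=wristT(k['pos'],k['rot'])
s=.7
print('board',[onz('wrist',u*s,v*s,12,T).round(1) for u,v in((217,174),(575,164))])
print('edge',[onz('wrist',u*s,v*s,54,T).round(1) for u,v in((220,306),(577,297))])
E
```

```text
[[544.8 201.2  11. ]
 [512.8  68.4  11. ]
 [378.9 100.7  11. ]
 [411.3 234.   11. ]] [461.96338351 151.08531714  11.        ] [np.float64(137.5), np.float64(136.6), np.float64(137.7), np.float64(137.1)]
board [array([563.7, -86.2,  12. ]), array([ 599.8, -308.4,   12. ])]
edge [array([ 492. , -103.9,   54. ]), array([ 526. , -313.5,   54. ])]
```

View pics/wk3.png

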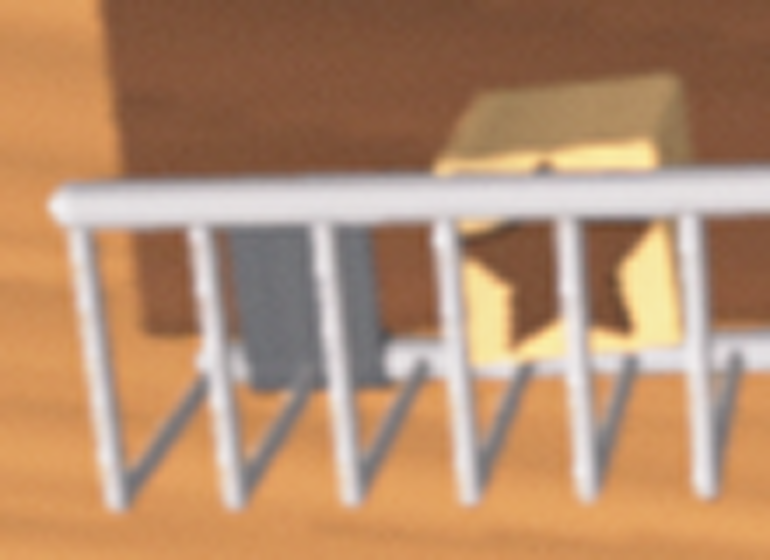

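The crop confirms the left block: pale top with a dark five-pointed star. Its top-face corners are at about (437,165), (657,140), (682,345) and (462,368) in the crop.

```bash
python3 - <<'E'
from h import *
k=np.load('pics/wk.npz');T=wristT(k['pos'],k['rot'])
q=np.array([onz('wrist',u/7+145-.4,v/7+185-.4,44,T) for u,v in((437,165),(657,140),(682,345),(462,368))])
c=q.mean(0);print(q.round(1),c,[np.linalg.norm(q[i]-q[i-1]).round(1) for i in range(4)])
e=q[0]-q[1];f=q[3]-q[2];print('yaws',np.arctan2(-e[0],e[1]),np.arctan2(-f[0],f[1]),*[np.arctan2(g[1],g[0]) for g in(q[0]-q[3],q[1]-q[2])])
y=.16;X=np.array([np.cos(y),np.sin(y)]);Y=np.array([-X[1],X[0]])
E=(np.array([492,-103.9])+[526,-313.5])/2
print('edge mid',E,'block rel edge in keeper',(c[:2]-E)@X,(c[:2]-E)@Y, 'board edge rel',(np.array([581.7,-197.3])-E)@X)
E
```

```text
[[ 499.9 -146.7   44. ]
 [ 506.9 -173.6   44. ]
 [ 479.8 -179.5   44. ]
 [ 472.9 -151.8   44. ]] [ 489.85590588 -162.91488252   44.        ] [np.float64(27.5), np.float64(27.9), np.float64(27.7), np.float64(28.6)]
yaws 0.25230329317079686 0.24598708214240003 0.18862542303281193 0.21492375989855803
edge mid [ 509.  -208.7] block rel edge in keeper -11.605169223591124 48.25031989590186 board edge rel 73.58765105681053
```

```bash
python3 - <<'E'
from h import *
k=np.load('pics/wk.npz');T=wristT(k['pos'],k['rot']);d=k['d'];c=camera_info('wrist')
y=.16;X=np.array([np.cos(y),np.sin(y)]);Y=np.array([-X[1],X[0]]);K=np.array([509.,-208.7])+20*X
for u0,v0 in((270,240),(270,270),(270,300),(270,340),(270,375),(355,250),(355,300),(355,340),(355,370),(300,120),(640,260),(560,110)):
    u,v=int(u0/7+145),int(v0/7+185);D=d[v,u]
    p=(T@[(u-c['cx'])/c['fx']*D,-(v-c['cy'])/c['fy']*D,-D,1])[:3]
    print(u0,v0,((p[:2]-K)@X).round(1),((p[:2]-K)@Y).round(1),p[2].round(1))
E
```

```text
270 240 -39.8 94.2 12.6
270 270 -43.9 94.6 12.7
270 300 -48.6 95.4 11.6
270 340 -55.0 96.1 11.4
270 375 -60.8 97.0 10.5
355 250 -41.5 82.8 11.7
355 300 -48.6 83.3 12.4
355 340 -55.4 84.3 11.2
355 370 -60.0 84.9 10.5
300 120 -23.4 89.2 9.8
640 260 -33.3 38.3 42.4
560 110 -18.3 49.9 23.0
```

```bash
python3 - <<'E'
from h import *
C=np.array([489.9,-162.9]);a=.22;X=np.array([np.cos(.16),np.sin(.16)])
P=C+56*X;G=C-3*np.array([np.cos(a),np.sin(a)])
command_gripper(60)
movep([*P,110],down(a))
print(movel([*P,16],rate=120,force_limit=12),get_obs()['tcp_pos'])
print(movel([*G,16],rate=60,force_limit=15))
o=get_obs();print(o['t'],o['tcp_pos'],o['ft_force'])
snap('wrist','in')
E
```

```text
False [ 545.85807293 -154.45113611   16.96584195]
True
5.6167 [ 510.8427843  -160.25439034   17.45811829] [2.39007375 1.23484637 2.2680504 ]
```

View pics/in.png

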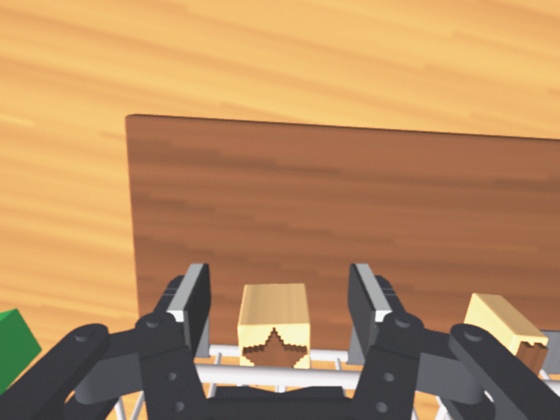

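The block (275,325) is centred between the fingers and aligned with them, and the rod at (280,372) is just touched. The stop came from the light bump on the rod, so I'll carry on more slowly.

```bash
python3 - <<'E'
from h import *
C=np.array([489.9,-162.9]);a=.22
G=C-3*np.array([np.cos(a),np.sin(a)])
print(movel([*G,16],rate=30,force_limit=20))
o=get_obs();print(o['t'],o['tcp_pos'],o['ft_force'])
snap('wrist','in2');snap('scene','in2s')
a=cv2.imread('pics/in2.png');b=cv2.imread('pics/in2s.png')[200:380,120:360]
cv2.imwrite('pics/in3.png',np.hstack([cv2.resize(a,(400,300)),cv2.resize(b,(400,300))]))
E
```

```text
True
6.075 [ 508.5626808  -161.09831084   18.68826755] [3.5905183  1.24959969 3.80283549]
```

View pics/in3.png

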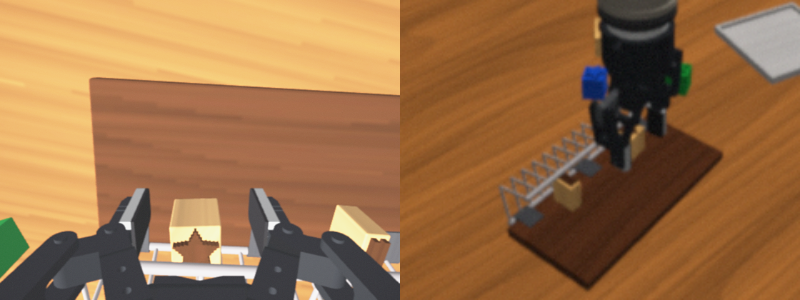

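```bash
python3 - <<'E'
from h import *
C=np.array([489.9,-162.9]);a=.22
G=np.array([*(C-3*np.array([np.cos(a),np.sin(a)])),17])
s=np.array(get_obs()['tcp_pos']);n=np.linalg.norm(G-s)
for i in range(4):
    r=movel(s+(G-s)/n*4*(i+1),rate=30,force_limit=35)
    o=get_obs();print(r,o['t'],o['tcp_pos'].round(1),o['ft_force'].round(1))
    if r or np.linalg.norm(o['ft_force'])>14: break
snap('wrist','in4')
E
```

```text
False 6.45 [ 504.8 -161.6   18.3] [2.8 0.5 3.2]
False 6.7333 [ 500.1 -161.7   17.5] [ 2.  -0.2 -0.6]
False 7.0167 [ 496.4 -162.3   17.4] [ 0.4 -0.2 -0.2]
False 7.3 [ 492.7 -162.9   17.3] [1.1 0.4 0.4]
```

```bash
python3 - <<'E'
from h import *
C=np.array([489.9,-162.9]);a=.22
G=np.array([*(C-3*np.array([np.cos(a),np.sin(a)])),16])
print(movel(G,rate=30,force_limit=35))
o=get_obs();print(o['t'],o['tcp_pos'].round(1),o['ft_force'].round(1))
snap('wrist','in5');snap('scene','in5s')
a=cv2.imread('pics/in5.png');b=cv2.imread('pics/in5s.png')[200:380,120:360]
cv2.imwrite('pics/in6.png',np.hstack([cv2.resize(a,(400,300)),cv2.resize(b,(400,300))]))
E
```

```text
False
7.7083 [ 486.6 -163.4   15.8] [ 0.7  0.3 -0.7]
```

View pics/in6.png

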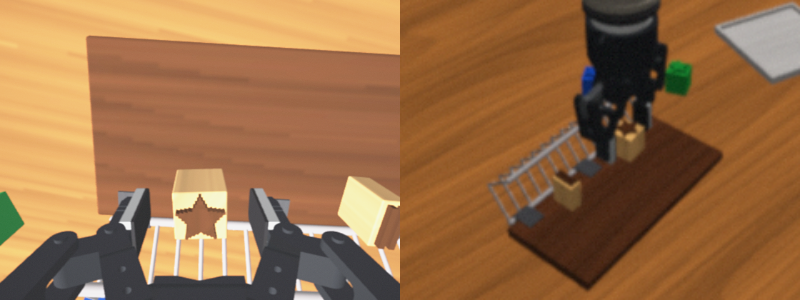

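The flap is swung back against the fingers, and the block sits centred between the pads with its star fully visible. Now I'll grip it, lift slightly, back out so the flap closes behind it, and then raise.

```bash
python3 - <<'E'
from h import *
X=np.array([np.cos(.16),np.sin(.16),0])
command_gripper(20,force=30)
o=get_obs();g=np.array(o['tcp_pos']);print(o['t'],g.round(1),o['grip_width'],o['grip_force'],o['ft_force'].round(1))
np.save('g.npy',g)
up=g+[0,0,6]
print(movel(up,rate=40)); 
print(movel(up+65*X,rate=60,force_limit=35))
o=get_obs();print(o['tcp_pos'].round(1),o['grip_width'],o['ft_force'].round(1))
movel(np.array([*(up+65*X)[:2],130]),rate=120)
o=get_obs();print(o['t'],o['tcp_pos'].round(1),o['grip_width'],o['grip_force'])
snap('wrist','up');snap('scene','ups')
a=cv2.imread('pics/up.png');b=cv2.imread('pics/ups.png')[150:380,80:386]
cv2.imwrite('pics/up2.png',np.hstack([cv2.resize(a,(400,300)),cv2.resize(b,(400,300))]))
E
```

```text
8.1917 [ 487.1 -163.6   16.1] 27.585816705193565 29.731521606445312 [0.7 0.4 1.9]
False
False
[ 550.9 -153.3   22.1] 27.349518484198782 [-0.3  0.3 -1.9]
10.775 [ 550.8 -153.   129.2] 27.366966943707894 29.845702350139618
```

View pics/up2.png

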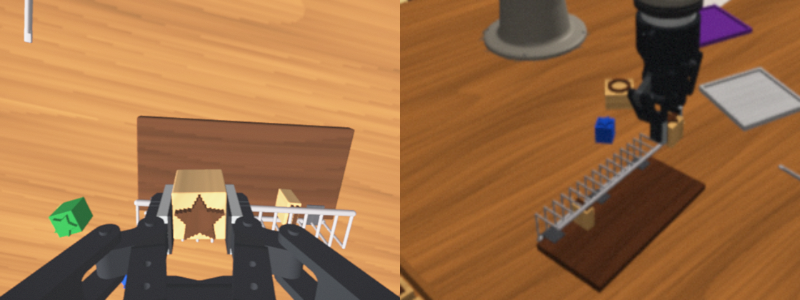

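The block is held, the flap is closed again and the bar block still stands. Next is placing it.

```bash
python3 - <<'E'
from h import *
a=-.237;g=np.load('g.npy')
P=np.array([462.3,150.5])-3*np.array([np.cos(a),np.sin(a)]);z=g[2]-7
movep([*P,130],down(a))
movel([*P,z+6],rate=90)
print(get_obs()['t'],movel([*P,z-1.0],rate=12,force_limit=6))
o=get_obs();print(o['t'],o['tcp_pos'].round(2),z,o['ft_force'].round(1))
E
```

```text
13.5083 True
14.025 [459.38 151.23   9.27] 9.143595473245338 [-0.7 -0.7  5.3]
```

Contact came at the expected height. I'll release gently and retreat.

```bash
python3 - <<'E'
from h import *
p=np.array(get_obs()['tcp_pos'])
for w in (31,36,50): command_gripper(w); 
movel([*p[:2],p[2]+40],rate=60); movel([*p[:2],200],rate=150)
o=get_obs();print(o['t'],o['grip_width'],o['tcp_pos'])
snap('wrist','end');snap('top','ends')
a=cv2.imread('pics/end.png');b=cv2.imread('pics/ends.png')[90:270,180:420]
cv2.imwrite('pics/end2.png',np.hstack([cv2.resize(a,(400,300)),cv2.resize(b,(400,300))]))
E
```

```text
16.7417 49.92149031005212 [458.84291491 151.13274284 199.15405786]
```

View pics/end2.png

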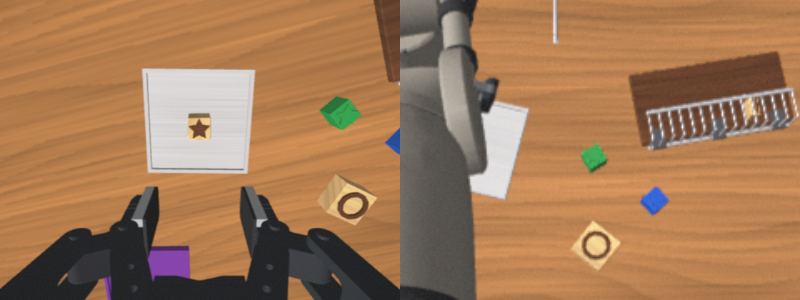

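The star block stands upright near the middle of the galley, the flap is closed and the bar block stands. I'll check the centring numerically, then hand in.

```bash
python3 - <<'E'
from h import *
k=np.load('pics/end.npz');T=wristT(k['pos'],k['rot'])
f=1.4
g=np.mean([onz('wrist',u*f,v*f,11,T) for u,v in((143,69),(254,70),(247,173),(151,171))],0)
b=onz('wrist',199.5*f,128*f,39,T)
e=np.linalg.norm((b-g)[:2]);print(g,b,e)
if e<8: close_job(); print('handed in')
E
```

```text
[461.84645268 150.51951111  11.        ] [463.08252473 149.37130431  39.        ] 1.6870841620306025
the job is handed in; nothing more can be done
handed in
```

I handed the job in: the star block stands star up, measured about 2 mm from the middle of the aluminium galley, the flap has closed again and the bar block is still standing where it was (about 17 s on the robot's clock).

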